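# Move the tilt-out bin with the broken catch to its new parking foot

### The arm

A 6-joint arm with a two-finger parallel gripper is mounted at the origin on the work surface. World frame = base frame: x ahead of the robot, y to its left, z up, the work surface at z = 0. Lengths are in m, angles in rad, forces in N, time in s.
With the tool pointing down it reaches from about 0.25 to 0.775 m from the base axis. Payload 4 kg.
Tool frame: the origin (TCP) lies between the finger pads, 19 mm behind the fingertips; this is the grasp point; z points along the fingers, y is the line along which they close (so a half turn about z gives the same grasp; the last joint's range is limited). The gripper opens to 94 mm and grips with 3 to 60 N. Pads are 16 mm wide; open, the fingers measure 119 mm over their backs; the gripper's body (75 mm by 177 mm) begins 78 mm behind the grasp point.
Start: joints at [-1.224, 0.087, 1.371, -0, 1.684, -0.103], TCP at [0.239, -0.495, 0.224] pointing down, gripper open.
Joint ranges: [-3.1, 3.1], [-0.76, 2.03], [0.27, 2.55], [-1.08, 4.22], [0.17, 2.65], [-2.57, 2.57]. Speed limits (rad/s): [2.79, 2.79, 3.14, 3.14, 3.14, 3.14].

### API

Orientations are given as [roll, pitch, yaw] about the fixed x, y, z axes, in that order (R = Rz(yaw) Ry(pitch) Rx(roll)).
In Python, from bench import robot, imaging gives the robot as it stands.
- The arm moves only by the shell command python3 -m pendant 'ROWS'. ROWS is JSON, a list of rows, each a list of 7 numbers: the shift along the world's x, y, z in cm, then the turn, a rotation vector about the world's x, y, z in degrees, then the opening, from 0 (shut) to 1 (fully open). In form: [[dx, dy, dz, ax, ay, az, jaw], ...]. A call has 1 to 8 rows; each row shifts and turns the commanded pose from where the row before left it; what a row does not reach is not made up. A row lasts 1/10 s, in which the tool goes at most 50 mm and 8.59 degrees, less where a joint would pass 70% of its speed; a pose out of reach is approached as far as the arm can. A call is refused whole if a number of a shift passes 5 or a number of a turn 8.59, either way. A call with a gripper value outside its range is refused whole. The fingers move at their own pace and stop on an object; the grip force is fixed at half the most. Time passes only in rows, so rows that do not move let the fingers close. It gives the time, the measured TCP pose, the force, the opening and the grip force at its end, in the units of the state.
- robot.get_obs(): the state, without advancing time (a new reading comes with each control period).
- imaging.snapshot(name): name is "scene" or "top"; returns the picture (480x640x3 uint8, red, green, blue); there is no depth.
- imaging.camera_params(name): a dict with "camera_matrix" (3x3 intrinsics, pixels), "k1" (the pictures are not rectified: a ray, as slopes to the right and down, at radius r is drawn at 1 + k1 r^2 times it, then the intrinsics apply), "R" (3x3) and "t" (3): a world point X has camera coordinates R X + t. Camera axes: x right, y down, z forward; pixel columns grow to the right and rows downward; lengths in m; the calibration is good to about 2 mm. A picture is of the moment at which its call begins. camera_params takes no time and is no camera call.
- robot.close_job(): hands the job in; it is judged then, once.
The state is a dict: "time": time; "joint_positions": joint angles; "qvel": joint speeds; "joint_torque": joint torques, N m; "tool_pos": TCP position; "ee_rot": TCP orientation; "wrist_force": force on the tool from outside, world axes, zero at the start; "wrist_torque": the same for the moment, N m; "width": finger opening in m; "finger_force": force on a finger pad.
Only numpy, scipy, OpenCV 4.12 (cv2) and the standard library are available. Lean on these libraries where they do the work, as an engineer would, in place of code of your own. Each camera call takes 0.05 s, during which the arm holds its last target. There are 200 camera calls.

### The job

The cream tilt-out bin has lost its catch: it is top-heavy, swings freely in its carrying frame, and only the fences of its parking foot keep it upright. Take the frame by its top bar, without touching the bin, and carry it from the grey foot to the blue foot, keeping the bin upright all the way so that it neither tips nor swings to its stops; hold it there over the blue foot, clear above its fences and with the bin upright, for a good three seconds, then set the frame down gently, square and fully home on the blue foot with the bin standing between the fences, and let go. Leave the mesh tray and its things alone.

Things in the scene. Friction and masses are not known exactly. Their poses are not given: they have to be found in the camera images.
- frame: Loose carrying frame, 300 g, 170 (x) x 166 (y) x 242 mm high. Origin: centre of its underside, z up, y along top bar and bin pivot. Rails along x (170 x 14 x 12 high) at y = +-75 mm, each with an upright 36 (x) x 8 mm; uprights' inner faces are 142 mm apart; open below between the rails. Starts square on the grey foot.
- grip (a point): Centre of the frame's black handle bar, 227 mm above the frame's origin. The bar is 24 mm in x, 158 mm in y, 30 mm high (212 to 242 mm). Grasp here from above, fingers closing along the frame's x; with the TCP here the fingertips stay 20 mm above the bin's lid, so not lower.
- bin: Cream closed bin, 118 mm (y) x 170 high, in x tapering from 100 at the lid to 60 at the bottom; swings about the frame's y. Origin on the pivot, 100 mm above the frame underside, axes as the frame's when in line; bottom face 84 mm below it, lid top 86 mm above. Nominal 0.52 kg (hidden +-20 percent, inertia alike), centre of mass 4.7 mm above the pivot, inertia about the pivot 0.00291 kg m2.
- lid (a point): Centre of the bin's lid top, 86 mm above the pivot along the bin's z; red strips on the lid's front and back edges. Alone the bin falls over with a time constant near 0.5 s. With th = lean of bin, ph = lean of frame (turns about frame y, rad), a = pivot's acceleration along frame x: 0.00291 th'' = 0.0237 th - 0.012 (th - ph) - 0.0008 (th' - ph') - 0.0024 a.
- trunnion (a joint): Angle of the bin relative to the frame about the frame's y (th - ph), rad; 0 in line, positive when the lid leans to the frame's +x. Spring to 0 of 0.012 N m/rad, damping 0.0008 N m s/rad, no other friction; stops at +-0.7 rad. The spring is too weak to right the bin: tilting the held frame about its y, against the bin's lean and by more than that lean, brings the bin back.
- foot_grey: Grey parking foot, fixed, where the bin stands at the start; same build as the blue one.
- foot_blue: Blue parking foot, fixed, the destination. Origin: centre of its underside, z up. Plate 180 (x) x 190 (y) x 8 mm. The frame's rails stand on the plate: at home the frame's origin is 8 mm above this origin, same x and y, axes in line (a half turn is as good).
- blue_top (a point): Point midway between the tops of the blue foot's two fences, 65 mm above the foot's origin. Fences 100 mm long in y; inner faces vertical at x = +-33 mm up to 38 mm, then flared outward to +-44 mm at 65 mm. They pass between the frame's uprights and hold the bin's lower end. The frame must be some 65 mm above home for its rails to clear them; the grey foot is alike.
- tray: Black steel mesh tray, fixed, 140 (x) by 380 (y) by 30 mm, origin under its centre, beyond the feet. A bystander.
- case: White toothbrush travel case, 45 by 210 by 32 mm, loose in the tray, origin under its centre. Leave alone.
- bank: Slate grey power bank, 70 by 140 by 16 mm, loose in the tray, origin under its centre. Leave alone.
- gauge: Aluminium tire gauge, 20 by 133 by 16 mm, loose in the tray, origin under it. Leave alone.
- stopper: Red plastic door stopper (stepped wedge), 38 by 100 by 30 mm, loose in the tray, origin under its centre. Leave alone.

How it is judged:
By the outcome, as a careful person would: the job done as asked, in the order asked, and still so for the second after the job is handed in, with the robot touching nothing.
It also fails if it takes over 61 s, if anything falls off the work surface, if the arm or the gripper's body presses on something with over 40 N, if the wrist force passes 120 N, or if a joint passes its speed limit or range.

## Working session

There is one attempt and no reset: what is moved stays moved. The work goes in short steps, Python scripts to look and compute and a shell command to move; the robot and the scene stay as the last step left them, time stands still between calls to the robot, and variables do not carry over. Pictures are saved under pics/ and viewed, at most 10 in all, crops included, and the job is handed in when it is done.

```bash
ls; mkdir -p pics
python3 - <<'E'
from bench import robot, imaging
import cv2
for n in("scene","top"):
    im=imaging.snapshot(n); cv2.imwrite(f"pics/{n}0.png",im[:,:,::-1])
    p=imaging.camera_params(n); print(n,p)
o=robot.get_obs(); print(o)
E
```

```text
pics
scene {'camera_matrix': array([[522.27966002,   0.        , 317.89320439],
       [  0.        , 522.27966002, 241.37154426],
       [  0.        ,   0.        ,   1.        ]]), 'k1': -0.014301844755333004, 'R': array([[-0.25551446,  0.96659144,  0.02033087],
       [ 0.64920087,  0.18712039, -0.73724093],
       [-0.7164151 , -0.1751769 , -0.67532397]]), 't': array([ 0.12290633, -0.2865673 ,  1.54245908])}
top {'camera_matrix': array([[483.27699834,   0.        , 325.24029184],
       [  0.        , 483.27699834, 234.88243337],
       [  0.        ,   0.        ,   1.        ]]), 'k1': -0.03979103238519194, 'R': array([[ 0.01341099, -0.99989064, -0.00623291],
       [-0.99219794, -0.01253459, -0.12404083],
       [ 0.12394913,  0.00784779, -0.99225754]]), 't': array([0.00600094, 0.64238709, 0.92978706])}
{'time': 0.1, 'joint_positions': array([-1.22410185e+00,  8.79006018e-02,  1.37203288e+00,  2.40497899e-05,
        1.68361022e+00, -1.03104604e-01]), 'qvel': array([ 0.00148713, -0.00151185, -0.00526946,  0.00059561,  0.001116  ,
       -0.00093218]), 'joint_torque': array([ 2.45481890e-03, -3.41252017e+01, -3.03302085e+01,  7.20873917e-02,
        3.03960289e-02, -8.74652005e-05]), 'tool_pos': array([ 0.23898372, -0.49488242,  0.22324616]), 'ee_rot': array([-3.13965442e+00, -2.24581377e-04,  4.49801543e-01]), 'wrist_force': array([-0.78187833, -0.29742949,  0.22629024]), 'wrist_torque': array([-0.01655872,  0.00785998, -0.00449488]), 'finger_force': 0.0, 'width': 0.0942208213989045}
```

View pics/scene0.png

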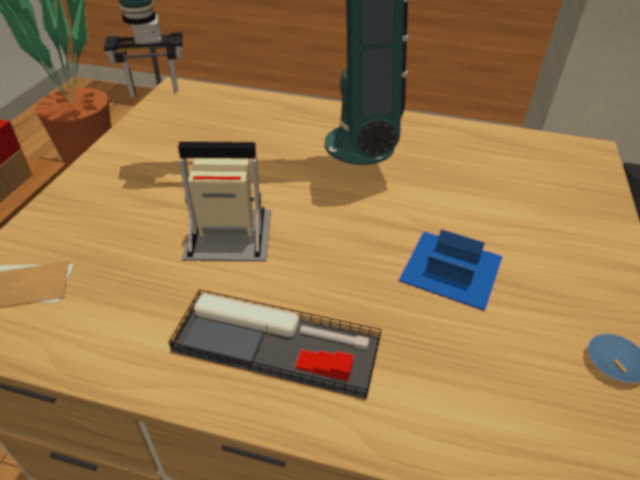

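View pics/top0.png

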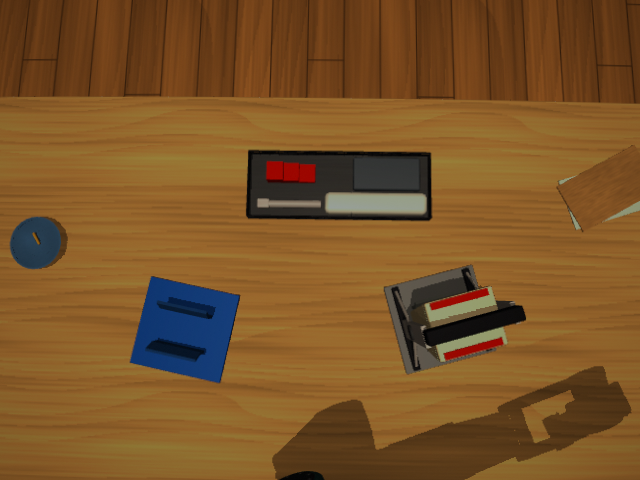

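The scene view shows the frame near (222,200) with its bar at (218,150), and the blue foot near (452,268). In the top view the blue plate has corners around (152,277), (240,295), (221,382) and (131,362). The black bar runs from (424,335) to (525,312), and the grey plate has corners near (384,288) and (474,265).

```bash
cat > h.py <<'E'
import numpy as np, cv2
from bench import robot, imaging
from scipy.optimize import least_squares
P={n:imaging.camera_params(n) for n in("scene","top")}
def proj(n,X):
    p=P[n]; c=np.atleast_2d(X)@p["R"].T+p["t"]; s=c[:,:2]/c[:,2:]
    s=s*(1+p["k1"]*(s**2).sum(1,keepdims=True)); K=p["camera_matrix"]
    return s*[K[0,0],K[1,1]]+[K[0,2],K[1,2]]
def place(pose,pts):
    x,y,a=pose; c,s=np.cos(a),np.sin(a)
    return np.asarray(pts)@np.array([[c,s,0],[-s,c,0],[0,0,1]])+[x,y,0]
def box(hx,hy,z): return [[hx,hy,z],[hx,-hy,z],[-hx,-hy,z],[-hx,hy,z]]
def quad(mask,lo=400):
    cs,_=cv2.findContours(mask.astype(np.uint8),0,1); c=max(cs,key=cv2.contourArea); h=cv2.convexHull(c)
    return cv2.approxPolyN(h,4,ensure_convex=True).reshape(-1,2).astype(float), cv2.contourArea(c)
E
python3 - <<'E'
from h import *
import cv2
im={n:cv2.imread(f"pics/{n}0.png").astype(int) for n in P}
q={}
for n in P:
    b,g,r=[im[n][:,:,i] for i in range(3)]
    m=(b>r+40)&(b>g+15)
    if n=="top": m[:,:110]=0
    else: m[:, 560:]=0; 
    q["blue",n]=quad(m)
    d=(im[n].max(2)<45); k=np.zeros_like(d)
    if n=="top": k[295:350,420:530]=1
    else: k[136:162,175:260]=1
    q["bar",n]=quad(cv2.morphologyEx((d&k).astype(np.uint8),cv2.MORPH_OPEN,np.ones((5,5))))
    print(n,q["blue",n],q["bar",n])
E
```

```text
scene (array([[503., 250.],
       [484., 310.],
       [399., 280.],
       [426., 225.]]), 4911.5) (array([[253., 143.],
       [255., 156.],
       [180., 157.],
       [180., 143.]]), 932.5)
top (array([[239., 295.],
       [219., 382.],
       [130., 362.],
       [150., 276.]]), 7927.0) (array([[526., 319.],
       [424., 348.],
       [424., 329.],
       [517., 293.]]), 1705.5)
```

Run:
```python
import cv2
im=cv2.imread("pics/top0.png"); c=cv2.resize(im[255:385,375:535],None,fx=5,fy=4.5,interpolation=cv2.INTER_CUBIC); cv2.imwrite("pics/c1.png",cv2.resize(im[255:385,375:535],(738,600),interpolation=2))
```

```text
(no output)
```

View pics/c1.png

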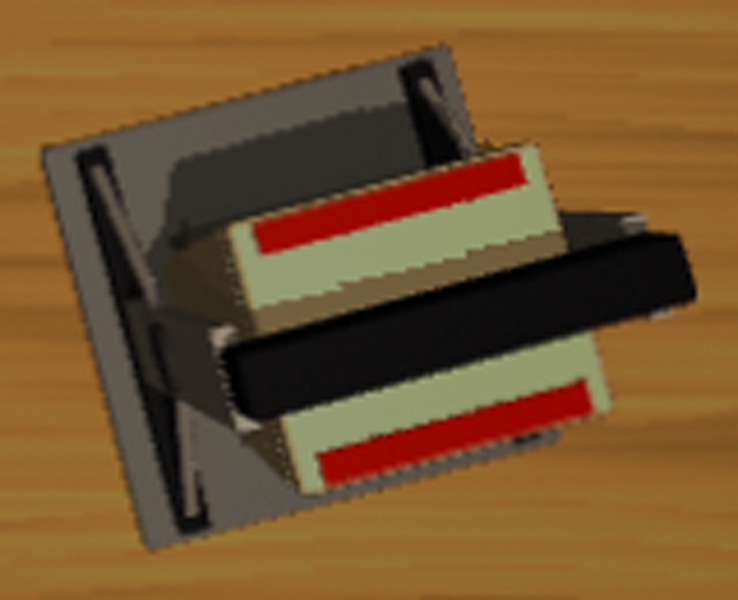

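The crop shows the whole frame. Grey plate corners are at crop (42,148), (448,45) and (150,549), lid corners at (228,225), (540,143), (610,410) and (300,493), and the bar between them is clear.

Run:
```python
from h import *
s=738/160; C=lambda *p:np.array(p)/s*[1,130*s/600]+[375-.4,255-.4]
def fit(x0,items):
    f=lambda v:np.concatenate([(proj(n,place(v,X))-u).ravel() for n,X,u in items])
    r=least_squares(f,x0); return r.x,r.fun.reshape(-1,2).round(1)
# blue: top image order: up-left, up-right, low-right, low-left ; image up=+x, image left=+y
bx=box(.09,.095,.008)  # ++, +-, --, -+
ub=np.array([[151,277],[240,295],[220,382],[130,362]])
us=np.array([[484,309],[399,279],[426,225.],[503,250]])
# scene: image right=+y, down=+x
us=np.array([[484,309],[399,279],[426,226],[502,250]])
b1=fit([.4,.25,0],[("top",bx,ub)]); b2=fit([.4,.25,0],[("scene",bx,us)]); b3=fit([.4,.25,0],[("top",bx,ub),("scene",bx,us)])
for b in(b1,b2,b3): print("blue",b[0].round(4),np.rad2deg(b[0][2]).round(2),b[1].tolist())
g=[("top",[bx[3],bx[0],bx[1],][0:2] and [bx[0],bx[1],bx[3]],0)]
up=C([42,148],[448,45],[150,549])  # ++ , +- , -+
plate=("top",np.array([bx[0],bx[1],bx[3]]),up)
lid=("top",box(.05,.059,.194),C([228,225],[540,143],[610,410],[300,493]))
for it in([plate],[lid],[plate,lid]):
    r=fit([.4,-.25,0],it); print("grey",r[0].round(4),np.rad2deg(r[0][2]).round(2),r[1].tolist())
r=r[0]
im={n:cv2.imread(f"pics/{n}0.png") for n in P}
for n in P:
    for X in(box(.012,.079,.25),box(.012,.079,.22),box(.09,.095,.008)):
        cv2.polylines(im[n],[np.int32(proj(n,place(r,X))*16)],1,(255,255,0),1,16,4)
    cv2.polylines(im[n],[np.int32(proj(n,place(b3[0],bx))*16)],1,(0,255,255),1,16,4)
a=cv2.resize(im["top"][255:395,120:540],(800,267),interpolation=2); b=cv2.resize(im["scene"][130:320,170:510],(600,335),interpolation=2)
o=np.zeros((600,800,3),np.uint8); o[:267]=a; o[265:600,:600]=b; cv2.imwrite("pics/ov.png",o)
```

```text
blue [ 0.4502  0.2978 -0.1899] -10.88 [[-0.2, -1.2], [0.0, -0.3], [0.4, 0.8], [-0.2, 0.7]]
blue [ 0.4435  0.3007 -0.1945] -11.14 [[1.6, -2.2], [-0.4, -2.5], [-2.4, 2.2], [1.0, 3.1]]
blue [ 0.4484  0.299  -0.1913] -10.96 [[-0.7, -0.4], [-0.6, 0.6], [-0.3, 1.8], [-0.9, 1.5], [0.9, -0.7], [-1.4, -1.0], [-3.5, 3.4], [0.1, 4.3]]
grey [ 0.4785 -0.2212  0.2634] 15.09 [[-0.2, 0.2], [0.6, -0.6], [-0.3, 0.4]]
grey [ 0.4788 -0.2209  0.2565] 14.7 [[-0.7, -0.9], [-0.3, -0.5], [1.3, 0.7], [-0.3, 0.7]]
grey [ 0.4787 -0.221   0.2607] 14.93 [[-0.2, -0.1], [0.6, -0.6], [-0.6, 0.2], [-0.7, -0.7], [-0.4, -0.5], [1.4, 0.6], [-0.1, 0.9]]
```

View pics/ov.png

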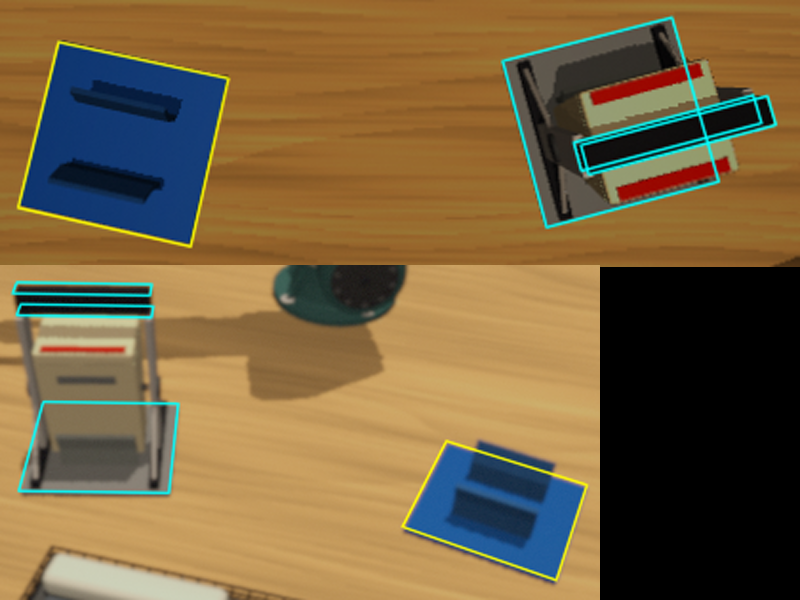

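The overlay fits: cyan on the bar in both views, yellow on the blue plate. Next I approach to above the handle.

```bash
python3 -m pendant '[[2,2,2.4,0,0,6,1],[2,2,2.4,0,0,6,1],[2,2,2.4,0,0,6,1],[2,2,2.4,0,0,6,1],[2,2.5,2.4,0,0,6,1],[2,2.5,0,0,0,6,1],[2,2.5,0,0,0,6,1],[2,2.5,0,0,0,6,1]]' ; python3 -m pendant '[[2,2.5,0,0,0,6,1],[2,2.5,0,0,0,6,1],[2,2.5,0,0,0,6,1],[2,2.4,0,0,0,6,1],[0,0,0,0,0,6,1],[0,0,0,0,0,1.1,1],[0,0,0,0,0,0,1]]'
cat > look.py <<'E'
import sys
from h import *
from scipy.optimize import brentq
from scipy.spatial.transform import Rotation as Ro
def undist(n,uv):
    p=P[n];K=p["camera_matrix"]; d=(uv-[K[0,2],K[1,2]])/[K[0,0],K[1,1]]; s=d.copy()
    for _ in range(5): s=d/(1+p["k1"]*(s**2).sum(1,keepdims=True))
    return np.c_[s,np.ones(len(s))]@p["R"], -p["R"].T@p["t"]
def redpix(n,im):
    r,g,b=[im[:,:,i].astype(int) for i in range(3)]; m=(r>90)&(g<r*.35)&(b<r*.35)
    return np.argwhere(m)[:,::-1].astype(float), m
def hits(n,uv,O,R,th):
    """lid-plane coordinates of pixels; O frame origin, R frame axes, th abs. joint angle"""
    d,c=undist(n,uv); Rb=R@Ro.from_euler("y",th).as_matrix()
    dl=d@Rb; cl=(c-(O+R@[0,0,.1]))@Rb; k=(.086-cl[2])/dl[:,2]; return cl[:2]+dl[:,:2]*k[:,None]
E
python3 - <<'E'
from look import *
o=robot.get_obs(); print(o["time"],o["tool_pos"],np.rad2deg(o["ee_rot"]),o["joint_positions"].round(2))
im=cv2.imread("pics/top0.png")[:,:,::-1]
for n in P:
    im=cv2.imread(f"pics/{n}0.png")[:,:,::-1]; uv,m=redpix(n,im)
    O=np.array([.4787,-.221,.008]); R=Ro.from_euler("z",.2607).as_matrix()
    h=hits(n,uv,O,R,0); k=(abs(h)<.08).all(1); h=h[k]
    for sg in(1,-1):
        q=h[h[:,0]*sg>0]
        if len(q): print(n,sg,len(q),q.mean(0).round(4),q.min(0).round(4),q.max(0).round(4))
E
```

```text
time: 0.9
tool_pos: [0.3998, -0.3142, 0.3441]
ee_rot: [-3.141, -0.0, 1.292]
wrist_force: [0.4, 0.9, 0.5]
width: 0.0942
finger_force: 0.0
time: 1.6
tool_pos: [0.479, -0.2164, 0.3439]
ee_rot: [-3.141, -0.0, 1.829]
wrist_force: [-0.7, -0.5, 0.4]
width: 0.0943
finger_force: 0.0
1.6 [ 0.4789603  -0.21639978  0.34387859] [-1.79963916e+02 -2.64785150e-02  1.04771669e+02] [-0.53  0.04  1.18 -0.    1.92 -0.79]
scene 1 89 [ 0.0421 -0.0006] [ 0.0393 -0.0465] [0.045  0.0443]
top 1 412 [ 0.0416 -0.0006] [ 0.0357 -0.0501] [0.0476 0.0494]
top -1 428 [-0.0424 -0.0004] [-0.049  -0.0503] [-0.0364  0.0485]
```

```bash
python3 -m pendant '[[0,-0.23,-2.5,0,0,0.1,1],[0,-0.23,-3.5,0,0,0,1],[0,0,-3,0,0,0,1],[0,0,-1.4,0,0,0,1],[0,0,-0.5,0,0,0,1],[0,0,0,0,0,0,1]]'
python3 - <<'E'
from look import *
o=robot.get_obs(); print(o["time"],o["tool_pos"],np.rad2deg(o["ee_rot"]),o["joint_positions"].round(2))
for n in P:
    im=imaging.snapshot(n); cv2.imwrite(f"pics/{n}1.png",im[:,:,::-1]); uv,m=redpix(n,im)
    O=np.array([.4787,-.221,.008]); R=Ro.from_euler("z",.2607).as_matrix()
    h=hits(n,uv,O,R,0); k=(abs(h)<.08).all(1); h=h[k]
    for sg in(1,-1):
        q=h[h[:,0]*sg>0]
        if len(q): print(n,sg,len(q),q.mean(0).round(4),q.min(0).round(4),q.max(0).round(4))
E
```

```text
time: 2.2
tool_pos: [0.479, -0.2213, 0.2356]
ee_rot: [3.141, 0.0, 1.831]
wrist_force: [0.2, -0.3, -0.2]
width: 0.094
finger_force: 0.0
2.2 [ 0.47904327 -0.22126121  0.23557785] [1.79991931e+02 4.43208263e-03 1.04905420e+02] [-0.54  0.04  1.4   0.    1.7  -0.8 ]
scene 1 86 [ 0.0423 -0.0021] [ 0.0392 -0.0465] [0.045  0.0459]
top 1 218 [0.0411 0.0215] [ 0.0356 -0.0494] [0.0472 0.0494]
top -1 239 [-0.0428  0.0207] [-0.049  -0.0209] [-0.0368  0.0485]
```

View pics/top1.png

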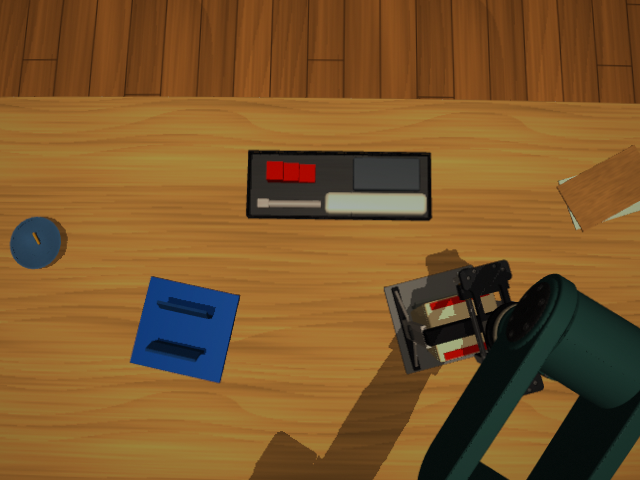

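The top view shows the fingers straddling the bar at about (450,330), centred. The inner halves of both lid strips are still visible near (445,303) and (462,352). I'll write the lean estimator and control advisor, then close the gripper.

```bash
cat > step.py <<'E'
"""look (top + scene), update the bin filter, advise the next tilt.  usage: step.py [init] [T]"""
import json
from look import *
from scipy.linalg import expm, solve_discrete_are
a=sys.argv[1:]; init="init" in a; T=next((float(v) for v in a if v!="init"),.6)
KS,GR,DM,L=4.02,4.12,.275,.105
# state: th, th', bias d, ph ; input ph' ;  w'=th'-L ph' handled by storing v = th' - L ph'
A=np.array([[0,1,0,0],[KS,-DM,KS,GR],[0,0,0,0],[0,0,0,0]]); B=np.array([L,DM-DM*L,0,1])
def disc(dt): 
    M=np.zeros((5,5)); M[:4,:4]=A*dt; M[:4,4]=B*dt; E=expm(M); return E[:4,:4],E[:4,4]
def prop(x,C,dt,dph):           # tilt dph in the first 0.1 s, then hold
    r=min(.1,dt); F,G=disc(r); F2,_=disc(dt-r) 
    x=F2@(F@x+G*(dph/r)); F=F2@F
    return x,F@C@F.T+np.diag([2e-6,4e-4,2e-6,1e-9])*dt+np.diag([0,(.08*dph)**2,0,0])
def frame(o):
    Rt=Ro.from_euler("xyz",o["ee_rot"]).as_matrix(); R=np.c_[Rt[:,1],Rt[:,0],-Rt[:,2]]
    psi=np.arctan2(R[1,0],R[0,0]); hx=np.array([np.cos(psi),np.sin(psi),0]); hy=np.array([-np.sin(psi),np.cos(psi),0])
    return o["tool_pos"]-R@[0,0,.227],R,psi,np.arcsin(R[:,2]@hx),-np.arcsin(R[:,2]@hy)
def meas(n,im,O,R,g):
    uv,_=redpix(n,im); th=g
    e=lambda t,q,s:(hits(n,q,O,R,t)[:,0]-.042*s).mean()
    for _ in range(4):
        h=hits(n,uv,O,R,th); s=np.sign(h[:,0]); k=(abs(h[:,0]-.042*s)<.02)&(abs(h[:,1])<.06)
        if n=="scene": k&=s>0
        if k.sum()<25: return None,int(k.sum())
        f0,f1=e(th,uv[k],s[k]),e(th+.01,uv[k],s[k]); th-=np.clip(f0/((f1-f0)/.01),-.2,.2)
    return th,int(k.sum())
o=robot.get_obs(); O,R,psi,ph,roll=frame(o)
if init: x=np.array([0,0,0,ph]); C=np.diag([.02,.05,.02,.001])**2; t=o["time"]; 
else:
    s=json.load(open("kf.json")); x,C,t=np.array(s["x"]),np.array(s["C"]),s["t"]
    if o["time"]-t>.01: x,C=prop(x,C,o["time"]-t,ph-x[3]); x[3]=ph; t=o["time"]
z=[]
for n,sd in(("top",.005),("scene",.012)):
    im=imaging.snapshot(n); m,c=meas(n,im,O,R,x[0]-ph); z.append((None if m is None else round(m+ph,4),c))
    if m is not None:
        H=np.array([1,0,0,0]); 
        S=C[0,0]+sd**2; K=C[:,0]/S; x=x+K*(m+ph-x[0]); C=C-np.outer(K,C[0]); x[3]=ph
    x,C=prop(x,C,.05,0); t+=.05
    cv2.imwrite(f"pics/last_{n}.png",im[:,:,::-1])
json.dump(dict(x=x.tolist(),C=C.tolist(),t=t),open("kf.json","w"))
F1,G1=disc(.1); F2,_=disc(T-.1); Ad,Bd=F2@F1,F2@G1/.1
i=[0,1,3]; Ad_,Bd_=Ad[np.ix_(i,i)],Bd[i][:,None]; Q=np.diag([1,.25,.15]); 
S=solve_discrete_are(Ad_,Bd_,Q,np.array([[.02]])); K=np.linalg.solve(Bd_.T@S@Bd_+.02,Bd_.T@S@Ad_)[0]
e=np.array([x[0]+x[2],x[1],x[3]]); u=-K@e
xn=Ad@x+Bd*u
d=np.rad2deg
print(f"t {o['time']:.2f} meas {z} th {x[0]:.4f} v {x[1]:.4f} bias {-x[2]:.4f} sd {np.sqrt(np.diag(C))[:3].round(4)} ph {d(ph):.2f}deg roll {d(roll):.2f} yaw {d(psi):.2f}")
print(f"O {O.round(4)} F {o['wrist_force'].round(1)} w {o['width']:.4f} | ADVISE tilt {d(u):.2f}deg -> ax {-d(u)*np.sin(psi):.2f} ay {d(u)*np.cos(psi):.2f} ; predicted th {xn[0]:.3f} v {xn[1]:.3f}; x-axis {np.cos(psi):.3f},{np.sin(psi):.3f}")
E
python3 -m pendant '[[0,0,0,0,0,0,0],[0,0,0,0,0,0,0],[0,0,0,0,0,0,0],[0,0,0,0,0,0,0],[0,0,0,0,0,0,0]]'; python3 step.py init
```

```text
time: 2.8
tool_pos: [0.4792, -0.2209, 0.2354]
ee_rot: [3.141, 0.0, 1.832]
wrist_force: [0.7, -0.6, 0.9]
width: 0.0572
finger_force: 0.0
t 2.80 meas [(np.float64(-0.0106), 419), (np.float64(0.0018), 87)] th -0.0077 v 0.0050 bias -0.0001 sd [0.0065 0.0497 0.02  ] ph -0.01deg roll -0.00 yaw 14.97
O [ 0.4792 -0.2209  0.0084] F [ 0.7 -0.6  0.9] w 0.0572 | ADVISE tilt 0.37deg -> ax -0.10 ay 0.36 ; predicted th -0.004 v 0.007; x-axis 0.966,0.258
```

```bash
python3 -m pendant '[[0,0,0,0,0,0,0],[0,0,0,0,0,0,0],[0,0,0,0,0,0,0],[0,0,0,0,0,0,0],[0,0,0,0,0,0,0],[0,0,0,0,0,0,0],[0,0,0,0,0,0,0],[0,0,0,0,0,0,0]]'; python3 step.py init
```

```text
time: 3.7
tool_pos: [0.4787, -0.221, 0.2352]
ee_rot: [-3.141, -0.0, 1.832]
wrist_force: [-3.4, -1.3, 0.2]
width: 0.0239
finger_force: 30.0
t 3.70 meas [(np.float64(0.0027), 507), (np.float64(0.0056), 85)] th 0.0032 v 0.0037 bias -0.0000 sd [0.0065 0.0497 0.02  ] ph 0.05deg roll 0.01 yaw 14.95
O [ 0.4785 -0.2211  0.0082] F [-3.4 -1.3  0.2] w 0.0239 | ADVISE tilt -0.40deg -> ax 0.10 ay -0.39 ; predicted th 0.002 v -0.004; x-axis 0.966,0.258
```

```bash
python3 -m pendant '[[0,0,0.6,0,0,0,0],[0,0,1.4,0,0,0,0],[0,0,1.8,0,0,0,0],[0,0,1.8,0,0,0,0]]'; python3 step.py .5
```

```text
time: 4.2
tool_pos: [0.4794, -0.2205, 0.2911]
ee_rot: [-3.141, -0.002, 1.833]
wrist_force: [0.9, -0.7, -7.9]
width: 0.0239
finger_force: 30.0
t 4.20 meas [(np.float64(0.0079), 570), (np.float64(-0.0251), 90)] th 0.0022 v -0.0040 bias 0.0042 sd [0.0062 0.032  0.0187] ph 0.02deg roll 0.11 yaw 15.02
O [ 0.4792 -0.2201  0.0641] F [ 0.9 -0.7 -7.9] w 0.0239 | ADVISE tilt 0.28deg -> ax -0.07 ay 0.27 ; predicted th 0.003 v 0.003; x-axis 0.966,0.259
```

```bash
python3 -m pendant '[[0,0,1.6,-0.1,0.3,0,0],[0,0,1.2,0,0,0,0],[0,0,0.8,0,0,0,0],[0,0,0.3,0,0,0,0]]'; python3 step.py .5
```

```text
time: 4.7
tool_pos: [0.4795, -0.2211, 0.3312]
ee_rot: [-3.138, 0.001, 1.832]
wrist_force: [-0.4, -0.1, -8.5]
width: 0.024
finger_force: 30.0
t 4.70 meas [(np.float64(0.016), 665), (np.float64(0.0164), 91)] th 0.0195 v 0.0473 bias -0.0038 sd [0.0062 0.0284 0.0118] ph 0.23deg roll -0.08 yaw 14.98
O [ 0.4787 -0.2216  0.1042] F [-0.4 -0.1 -8.5] w 0.0240 | ADVISE tilt -3.66deg -> ax 0.95 ay -3.54 ; predicted th 0.015 v -0.035; x-axis 0.966,0.258
```

```bash
python3 -m pendant '[[0,0,0,0.9,-3.3,-1.5,0],[0,0,0,0,0,-3,0],[0,0,0,0,0,-3,0],[0,0,0,0,0,-3,0]]'; python3 step.py .5
```

```text
time: 5.2
tool_pos: [0.4786, -0.2208, 0.3292]
ee_rot: [3.089, -0.002, 1.646]
wrist_force: [1.0, 1.3, -8.5]
width: 0.024
finger_force: 30.0
t 5.20 meas [(np.float64(0.0201), 659), (np.float64(0.0204), 101)] th 0.0188 v -0.0202 bias -0.0033 sd [0.006  0.0244 0.0078] ph -3.00deg roll 0.11 yaw 4.32
O [ 0.4904 -0.2195  0.1025] F [ 1.   1.3 -8.5] w 0.0240 | ADVISE tilt 1.58deg -> ax -0.12 ay 1.58 ; predicted th 0.011 v -0.028; x-axis 0.997,0.075
```

```bash
python3 -m pendant '[[0,0.3,0,-0.1,1.6,-1.2,0],[-0.05,0.8,0,0,0,0,0],[-0.07,1.3,0,0,0,0,0],[-0.1,1.8,0,0,0,0,0]]'; python3 step.py .5
```

```text
time: 5.7
tool_pos: [0.4768, -0.1781, 0.3299]
ee_rot: [3.115, -0.002, 1.628]
wrist_force: [-0.8, 0.5, -7.6]
width: 0.0236
finger_force: 30.0
t 5.70 meas [(np.float64(0.002), 591), (np.float64(-0.0081), 89)] th -0.0045 v -0.0647 bias -0.0002 sd [0.0058 0.022  0.0061] ph -1.50deg roll 0.09 yaw 3.28
O [ 0.4827 -0.1774  0.103 ] F [-0.8  0.5 -7.6] w 0.0236 | ADVISE tilt 3.92deg -> ax -0.22 ay 3.91 ; predicted th -0.009 v 0.014; x-axis 0.998,0.057
```

```bash
python3 -m pendant '[[-0.05,1.2,0,-0.2,3.7,0,0],[-0.1,2,0,0,0,0,0],[-0.12,2.2,0,0,0,0,0],[-0.1,1.8,0,0,0,0,0],[-0.05,1,0,0,0,0,0]]'; python3 step.py .5
```

```text
time: 6.3
tool_pos: [0.4727, -0.0953, 0.3307]
ee_rot: [-3.105, -0.001, 1.63]
wrist_force: [0.2, -1.1, -7.6]
width: 0.0239
finger_force: 30.0
t 6.30 meas [(np.float64(-0.0228), 258), (np.float64(-0.0306), 83)] th -0.0256 v -0.0195 bias 0.0018 sd [0.0058 0.022  0.0051] ph 2.11deg roll 0.07 yaw 3.40
O [ 0.4643 -0.0956  0.1038] F [ 0.2 -1.1 -7.6] w 0.0239 | ADVISE tilt 0.99deg -> ax -0.06 ay 0.99 ; predicted th -0.019 v 0.040; x-axis 0.998,0.059
```

```bash
python3 -m pendant '[[-0.05,1.2,0,-0.1,1,0,0],[-0.1,2,0,0,0,0,0],[-0.13,2.4,0,0,0,0,0],[-0.1,1.8,0,0,0,0,0],[-0.05,1,0,0,0,0,0]]'; python3 step.py .5
```

```text
time: 6.9
tool_pos: [0.4685, -0.0118, 0.3303]
ee_rot: [-3.085, -0.001, 1.629]
wrist_force: [-0.0, -0.9, -8.1]
width: 0.0236
finger_force: 30.0
t 6.90 meas [(None, 0), (np.float64(-0.0394), 77)] th -0.0337 v 0.0138 bias 0.0040 sd [0.0119 0.0301 0.0047] ph 3.22deg roll 0.04 yaw 3.31
O [ 0.4558 -0.0124  0.1036] F [-0.  -0.9 -8.1] w 0.0236 | ADVISE tilt -0.36deg -> ax 0.02 ay -0.36 ; predicted th -0.020 v 0.047; x-axis 0.998,0.058
```

```bash
python3 -m pendant '[[-0.05,1.4,0,0,0,0,0],[-0.1,2.2,0,0,0,0,0],[-0.13,2.6,0,0,0,0,0],[-0.1,2,0,0,0,0,0],[-0.05,1,0,0,0,0,0]]'; python3 step.py .5
```

```text
time: 7.5
tool_pos: [0.464, 0.0805, 0.3303]
ee_rot: [-3.086, -0.001, 1.629]
wrist_force: [0.3, -0.6, -8.4]
width: 0.0239
finger_force: 30.0
t 7.50 meas [(None, 9), (np.float64(-0.0292), 93)] th -0.0257 v 0.0436 bias 0.0048 sd [0.0127 0.03   0.0045] ph 3.21deg roll 0.06 yaw 3.33
O [0.4513 0.08   0.1036] F [ 0.3 -0.6 -8.4] w 0.0239 | ADVISE tilt -1.96deg -> ax 0.11 ay -1.96 ; predicted th -0.012 v 0.033; x-axis 0.998,0.058
```

```bash
python3 -m pendant '[[-0.1,1.4,0,0.1,-2,0,0],[-0.15,2.2,0,0,0,0,0],[-0.15,2.6,0,0,0,0,0],[-0.12,2,0,0,0,0,0],[-0.05,1,0,0,0,0,0]]'; python3 step.py .5
```

```text
time: 8.1
tool_pos: [0.4585, 0.1714, 0.3301]
ee_rot: [-3.12, 0.0, 1.628]
wrist_force: [-0.2, -0.4, -8.1]
width: 0.0241
finger_force: 30.0
t 8.10 meas [(np.float64(-0.0088), 593), (np.float64(-0.0153), 103)] th -0.0065 v 0.0376 bias 0.0048 sd [0.0057 0.021  0.0044] ph 1.23deg roll -0.02 yaw 3.27
O [0.4536 0.1711 0.1032] F [-0.2 -0.4 -8.1] w 0.0241 | ADVISE tilt -1.53deg -> ax 0.09 ay -1.52 ; predicted th 0.001 v 0.008; x-axis 0.998,0.057
```

```bash
python3 -m pendant '[[-0.08,1.2,0,0.1,-1.5,-1,0],[-0.12,1.8,0,0,0,-2,0],[-0.12,2,0,0,0,-2,0],[-0.1,1.6,0,0,0,-2,0],[-0.06,1,0,0,0,-1,0]]'; python3 step.py .5
```

```text
time: 8.7
tool_pos: [0.454, 0.2464, 0.3301]
ee_rot: [3.137, 0.001, 1.486]
wrist_force: [0.9, -0.8, -8.3]
width: 0.0239
finger_force: 30.0
t 8.70 meas [(np.float64(-0.0144), 678), (np.float64(-0.0272), 103)] th -0.0187 v -0.0386 bias 0.0064 sd [0.0057 0.0207 0.0042] ph -0.28deg roll -0.05 yaw -4.86
O [0.4551 0.2462 0.1031] F [ 0.9 -0.8 -8.3] w 0.0239 | ADVISE tilt 3.53deg -> ax 0.30 ay 3.52 ; predicted th -0.013 v 0.035; x-axis 0.996,-0.085
```

```bash
python3 -m pendant '[[-0.08,1,0,0.3,3.3,-1,0],[-0.1,1.3,0,0,0,-1.5,0],[-0.1,1.3,0,0,0,-1.5,0],[-0.06,1,0,0,0,-1.5,0],[-0.04,0.5,0,0,0,-0.5,0]]'; python3 step.py .5
```

```text
time: 9.3
tool_pos: [0.4505, 0.2971, 0.3301]
ee_rot: [-3.09, 0.001, 1.382]
wrist_force: [-0.4, -0.0, -7.2]
width: 0.0236
finger_force: 30.0
t 9.30 meas [(np.float64(-0.0474), 462), (np.float64(-0.0528), 99)] th -0.0505 v -0.0426 bias 0.0090 sd [0.0057 0.0209 0.004 ] ph 2.98deg roll -0.04 yaw -10.82
O [0.4389 0.2992 0.1034] F [-0.4 -0.  -7.2] w 0.0236 | ADVISE tilt 3.53deg -> ax 0.66 ay 3.47 ; predicted th -0.034 v 0.083; x-axis 0.982,-0.188
```

```bash
python3 -m pendant '[[0,0,0,0.7,3.4,0,0],[0,0,0,0,0,0,0],[0,0,0,0,0,0,0],[0,0,0,0,0,0,0]]'; python3 step.py .5
```

```text
time: 9.8
tool_pos: [0.45, 0.2977, 0.3305]
ee_rot: [-3.03, -0.001, 1.383]
wrist_force: [0.1, 0.3, -7.8]
width: 0.024
finger_force: 30.0
t 9.80 meas [(np.float64(-0.0469), 706), (np.float64(-0.0548), 98)] th -0.0430 v 0.0614 bias 0.0096 sd [0.0056 0.0201 0.0039] ph 6.41deg roll 0.08 yaw -10.75
O [0.4251 0.3027 0.1049] F [ 0.1  0.3 -7.8] w 0.0240 | ADVISE tilt -3.62deg -> ax -0.68 ay -3.56 ; predicted th -0.021 v 0.062; x-axis 0.982,-0.187
```

```bash
python3 -m pendant '[[0,0,0,-0.7,-3.4,0,0],[0,0,0,0,0,0,0],[0,0,0,0,0,0,0],[0,0,0,0,0,0,0]]'; python3 step.py .5
```

```text
time: 10.3
tool_pos: [0.4497, 0.2981, 0.3303]
ee_rot: [-3.088, -0.0, 1.384]
wrist_force: [-0.6, -0.2, -8.2]
width: 0.0239
finger_force: 30.0
t 10.30 meas [(np.float64(-0.0417), 450), (np.float64(-0.0353), 103)] th -0.0362 v 0.0351 bias 0.0109 sd [0.0056 0.02   0.0038] ph 3.05deg roll 0.03 yaw -10.72
O [0.4379 0.3005 0.1036] F [-0.6 -0.2 -8.2] w 0.0239 | ADVISE tilt -0.25deg -> ax -0.05 ay -0.25 ; predicted th -0.016 v 0.054; x-axis 0.983,-0.186
```

```bash
python3 -m pendant '[[0,0,0,0,0,0,0],[0,0,0,0,0,0,0],[0,0,0,0,0,0,0],[0,0,0,0,0,0,0]]'; python3 step.py .5
```

```text
time: 10.8
tool_pos: [0.4499, 0.2981, 0.3302]
ee_rot: [-3.089, -0.0, 1.383]
wrist_force: [-0.7, -0.1, -8.4]
width: 0.0237
finger_force: 30.0
t 10.80 meas [(np.float64(-0.0184), 447), (np.float64(-0.0161), 109)] th -0.0125 v 0.0650 bias 0.0109 sd [0.0056 0.0194 0.0037] ph 3.02deg roll 0.03 yaw -10.74
O [0.4381 0.3004 0.1036] F [-0.7 -0.1 -8.4] w 0.0237 | ADVISE tilt -3.10deg -> ax -0.58 ay -3.05 ; predicted th 0.001 v 0.021; x-axis 0.982,-0.186
```

```bash
python3 -m pendant '[[0,0,0,-0.6,-3.1,0,0],[0,0,0,0,0,0,0],[0,0,0,0,0,0,0],[0,0,0,0,0,0,0]]'; python3 step.py .5
```

```text
time: 11.3
tool_pos: [0.4498, 0.2981, 0.3302]
ee_rot: [3.14, -0.0, 1.383]
wrist_force: [-0.7, 0.8, -7.8]
width: 0.0242
finger_force: 30.0
t 11.30 meas [(np.float64(0.0023), 432), (np.float64(0.0026), 115)] th 0.0048 v 0.0277 bias 0.0106 sd [0.0056 0.0197 0.0036] ph -0.09deg roll 0.01 yaw -10.73
O [0.4502 0.2981 0.1032] F [-0.7  0.8 -7.8] w 0.0242 | ADVISE tilt -0.47deg -> ax -0.09 ay -0.46 ; predicted th 0.010 v 0.001; x-axis 0.983,-0.186
```

Run:
```python
from h import *
from scipy.optimize import minimize
bx=box(.09,.095,.008)
def mask(n):
    b,g,r=cv2.split(cv2.imread(f"pics/{n}0.png").astype(np.float32)); m=((b>r+30)&(b>g+10)).astype(np.uint8)
    if n=="top": m[:,:110]=0
    else: m[:,560:]=0
    cs,_=cv2.findContours(m,0,1); h=cv2.convexHull(max(cs,key=cv2.contourArea)); o=np.zeros_like(m); cv2.fillPoly(o,[h],1); return o
M={n:mask(n) for n in P}
# fences in scene: model silhouette = hull(plate) + hull of the two fences
f=[[x,y,z] for x in(-.048,.048) for y in(-.05,.05) for z in(.065,.008)]
def sil(n,v):
    X=place(v,bx+f); h=cv2.convexHull(np.float32(proj(n,X))).reshape(-1,2); o=np.zeros((480*4,640*4),np.uint8)
    cv2.fillPoly(o,[np.int32((h+.5)*4*16)],1,shift=4); return cv2.resize(o.astype(np.float32),(640,480),interpolation=cv2.INTER_AREA)
for ns in(("top",),("scene",),("top","scene")):
    c=lambda v:sum(abs(sil(n,[v[0]/100,v[1]/100,v[2]/10])-M[n]).sum() for n in ns)
    r=minimize(c,[45,29.8,-1.9],method="Nelder-Mead",options=dict(initial_simplex=[[45,29.8,-1.9],[45.6,29.8,-1.9],[45,30.4,-1.9],[45,29.8,-1.6]],xatol=.005)); print(ns,r.x*[10,10,18/np.pi*3.14159/3.14159/1],np.rad2deg(r.x[2]/10),r.fun)
```

```text
('top',) [450.7333031  299.29445071 -11.37330428] -11.373304281469174 101.0
('scene',) [454.71663649 298.72248359 -11.03955074] -11.039550742708661 142.8125
('top', 'scene') [451.19098689 299.27645117 -11.08844961] -11.088449614936737 382.375
```

```bash
python3 -m pendant '[[0,0,0,-0.1,-0.5,0,0],[0,0,0,0,0,0,0],[0,0,0,0,0,0,0],[0,0,0,0,0,0,0]]'; python3 step.py .5
```

```text
time: 11.8
tool_pos: [0.4498, 0.2981, 0.3303]
ee_rot: [3.13, -0.0, 1.383]
wrist_force: [0.4, -0.3, -7.2]
width: 0.0232
finger_force: 30.0
t 11.80 meas [(np.float64(0.0116), 455), (np.float64(0.0075), 121)] th 0.0111 v 0.0005 bias 0.0105 sd [0.0056 0.0193 0.0036] ph -0.65deg roll 0.01 yaw -10.73
O [0.4524 0.2977 0.1033] F [ 0.4 -0.3 -7.2] w 0.0232 | ADVISE tilt 0.49deg -> ax 0.09 ay 0.49 ; predicted th 0.012 v -0.002; x-axis 0.983,-0.186
```

```bash
python3 -m pendant '[[0.04,0.02,0,0.1,0.5,-0.1,0],[0.04,0.03,0,0,0,-0.2,0],[0.04,0.02,0,0,0,0,0],[0,0,0,0,0,0,0],[0,0,0,0,0,0,0]]'; python3 step.py .5
```

```text
time: 12.4
tool_pos: [0.451, 0.2988, 0.3303]
ee_rot: [3.139, -0.0, 1.378]
wrist_force: [0.4, 0.3, -8.5]
width: 0.0235
finger_force: 30.0
t 12.40 meas [(np.float64(0.0064), 434), (np.float64(0.0011), 118)] th 0.0045 v -0.0169 bias 0.0109 sd [0.0056 0.02   0.0035] ph -0.14deg roll 0.02 yaw -11.03
O [0.4516 0.2987 0.1033] F [ 0.4  0.3 -8.5] w 0.0235 | ADVISE tilt 1.22deg -> ax 0.23 ay 1.20 ; predicted th 0.005 v 0.010; x-axis 0.982,-0.191
```

```bash
python3 -m pendant '[[0,0,0,0.2,1.2,0,0],[0,0,0,0,0,0,0],[0,0,0,0,0,0,0],[0,0,0,0,0,0,0]]'; python3 step.py .5
```

```text
time: 12.9
tool_pos: [0.4511, 0.2988, 0.3303]
ee_rot: [-3.123, 0.0, 1.378]
wrist_force: [0.8, -0.5, -7.7]
width: 0.0242
finger_force: 30.0
t 12.90 meas [(np.float64(0.0011), 443), (np.float64(-0.0024), 115)] th 0.0007 v 0.0005 bias 0.0112 sd [0.0056 0.0193 0.0035] ph 1.07deg roll -0.02 yaw -11.04
O [0.4469 0.2995 0.1033] F [ 0.8 -0.5 -7.7] w 0.0242 | ADVISE tilt -0.13deg -> ax -0.02 ay -0.13 ; predicted th 0.004 v 0.014; x-axis 0.981,-0.191
```

```bash
python3 -m pendant '[[0,0,0,0,-0.2,0,0],[0,0,0,0,0,0,0],[0,0,0,0,0,0,0],[0,0,0,0,0,0,0]]'; python3 step.py .5
```

```text
time: 13.4
tool_pos: [0.451, 0.2988, 0.3303]
ee_rot: [-3.126, -0.0, 1.378]
wrist_force: [0.1, 0.7, -8.7]
width: 0.0239
finger_force: 30.0
t 13.40 meas [(np.float64(0.0019), 445), (np.float64(-0.0008), 117)] th 0.0023 v 0.0093 bias 0.0113 sd [0.0055 0.0192 0.0035] ph 0.87deg roll 0.02 yaw -11.03
O [0.4476 0.2996 0.1034] F [ 0.1  0.7 -8.7] w 0.0239 | ADVISE tilt -0.39deg -> ax -0.07 ay -0.38 ; predicted th 0.006 v 0.010; x-axis 0.982,-0.191
```

```bash
python3 -m pendant '[[0,0,0,-0.1,-0.5,0,0],[0,0,0,0,0,0,0],[0,0,0,0,0,0,0],[0,0,0,0,0,0,0]]'; python3 step.py .5
```

```text
time: 13.9
tool_pos: [0.451, 0.2988, 0.3303]
ee_rot: [-3.135, -0.0, 1.378]
wrist_force: [0.1, -0.2, -8.4]
width: 0.0235
finger_force: 30.0
t 13.90 meas [(np.float64(0.0049), 447), (np.float64(0.001), 115)] th 0.0047 v 0.0050 bias 0.0113 sd [0.0055 0.0192 0.0035] ph 0.37deg roll 0.02 yaw -11.03
O [0.4496 0.2992 0.1033] F [ 0.1 -0.2 -8.4] w 0.0235 | ADVISE tilt 0.01deg -> ax 0.00 ay 0.01 ; predicted th 0.008 v 0.007; x-axis 0.982,-0.191
```

```bash
python3 -m pendant '[[0,0,0,0,0,0,0],[0,0,0,0,0,0,0],[0,0,0,0,0,0,0],[0,0,0,0,0,0,0],[0,0,0,0,0,0,0]]'; python3 step.py .5
python3 - <<'E'
import cv2,numpy as np
a=cv2.resize(cv2.imread("pics/last_top.png")[240:400,90:290],(500,400)); b=cv2.resize(cv2.imread("pics/last_scene.png")[140:320,380:530],(300,360))
o=np.zeros((400,800,3),np.uint8); o[:,:500]=a; o[:360,500:]=b; cv2.imwrite("pics/hold.png",o)
E
```

```text
time: 14.5
tool_pos: [0.4511, 0.2988, 0.3303]
ee_rot: [-3.135, -0.0, 1.378]
wrist_force: [-0.5, 0.3, -8.2]
width: 0.024
finger_force: 30.0
t 14.50 meas [(np.float64(0.0023), 441), (np.float64(-0.0013), 117)] th 0.0016 v -0.0060 bias 0.0117 sd [0.0056 0.0199 0.0034] ph 0.37deg roll 0.02 yaw -11.04
O [0.4496 0.2991 0.1033] F [-0.5  0.3 -8.2] w 0.0240 | ADVISE tilt 0.68deg -> ax 0.13 ay 0.66 ; predicted th 0.005 v 0.014; x-axis 0.982,-0.191
```

View pics/hold.png

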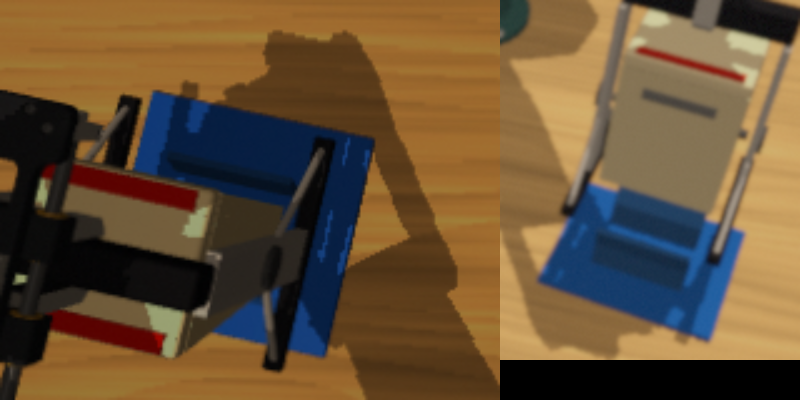

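```bash
python3 -m pendant '[[0,0,-0.5,0.1,0.6,0,0],[0,0,-1,0,0,0,0],[0,0,-1.2,0,0,0,0],[0,0,-0.7,0,0,0,0],[0,0,-0.3,0,0,0,0]]'; python3 step.py .5
```

```text
time: 15.1
tool_pos: [0.4504, 0.2984, 0.2911]
ee_rot: [-3.122, 0.002, 1.378]
wrist_force: [-0.2, -0.3, -9.4]
width: 0.0236
finger_force: 30.0
t 15.10 meas [(np.float64(0.0036), 496), (np.float64(0.002), 108)] th 0.0049 v 0.0171 bias 0.0118 sd [0.0056 0.02   0.0034] ph 1.13deg roll -0.13 yaw -11.04
O [0.4459 0.2988 0.0641] F [-0.2 -0.3 -9.4] w 0.0236 | ADVISE tilt -1.04deg -> ax -0.20 ay -1.02 ; predicted th 0.008 v 0.007; x-axis 0.982,-0.191
```

```bash
python3 -m pendant '[[0.05,0.03,-0.5,-0.2,-1.1,0,0],[0,0,-0.9,0,0,0,0],[0,0,-0.9,0,0,0,0],[0,0,-0.6,0,0,0,0],[0,0,-0.3,0,0,0,0]]'; python3 step.py .5
```

```text
time: 15.7
tool_pos: [0.451, 0.2988, 0.2598]
ee_rot: [3.141, 0.001, 1.378]
wrist_force: [0.4, 0.0, -8.4]
width: 0.0237
finger_force: 30.0
t 15.70 meas [(np.float64(0.004), 503), (np.float64(0.0011), 107)] th 0.0031 v -0.0089 bias 0.0120 sd [0.0056 0.02   0.0034] ph -0.04deg roll -0.07 yaw -11.03
O [0.4511 0.2986 0.0328] F [ 0.4  0.  -8.4] w 0.0237 | ADVISE tilt 1.04deg -> ax 0.20 ay 1.02 ; predicted th 0.006 v 0.012; x-axis 0.982,-0.191
```

```bash
python3 -m pendant '[[0,0,-0.5,0,0,0,0],[0,0,-0.7,0,0,0,0],[0,0,-0.5,0,0,0,0],[0,0,-0.3,0,0,0,0],[0,0,-0.15,0,0,0,0]]'; python3 step.py .5
```

```text
time: 16.3
tool_pos: [0.4513, 0.299, 0.2391]
ee_rot: [3.14, 0.0, 1.378]
wrist_force: [-0.2, -0.5, -8.9]
width: 0.0238
finger_force: 30.0
t 16.30 meas [(np.float64(0.0748), 519), (np.float64(0.0625), 119)] th 0.0806 v 0.1436 bias 0.0076 sd [0.0056 0.0199 0.0034] ph -0.09deg roll -0.02 yaw -11.03
O [0.4517 0.2988 0.0121] F [-0.2 -0.5 -8.9] w 0.0238 | ADVISE tilt -10.62deg -> ax -2.03 ay -10.42 ; predicted th 0.067 v -0.112; x-axis 0.982,-0.191
```

```bash
python3 step.py .5; python3 -m pendant '[[0,0,0,0,0,0,0],[0,0,0,0,0,0,0]]' >/dev/null; python3 step.py .5;  python3 - <<'E'
import cv2,numpy as np
a=cv2.resize(cv2.imread("pics/last_top.png")[250:400,110:260],(400,400),interpolation=2); b=cv2.resize(cv2.imread("pics/last_scene.png")[170:330,380:540],(400,400),interpolation=2)
cv2.imwrite("pics/low.png",np.hstack([a,b]))
E
```

```text
t 16.40 meas [(np.float64(0.0659), 517), (np.float64(0.0551), 119)] th 0.0827 v 0.1378 bias 0.0087 sd [0.0047 0.0184 0.0035] ph -0.12deg roll -0.01 yaw -11.03
O [0.4518 0.2989 0.0125] F [ 0.6 -0.4 -8.3] w 0.0239 | ADVISE tilt -10.47deg -> ax -2.00 ay -10.28 ; predicted th 0.068 v -0.112; x-axis 0.982,-0.191
t 16.70 meas [(np.float64(0.0547), 519), (np.float64(0.0466), 116)] th 0.0753 v 0.0906 bias 0.0142 sd [0.0052 0.0179 0.0034] ph -0.17deg roll 0.04 yaw -11.03
O [0.4523 0.2992 0.0131] F [-0.6  0.6 -8.8] w 0.0238 | ADVISE tilt -7.75deg -> ax -1.48 ay -7.61 ; predicted th 0.061 v -0.088; x-axis 0.982,-0.191
```

View pics/low.png

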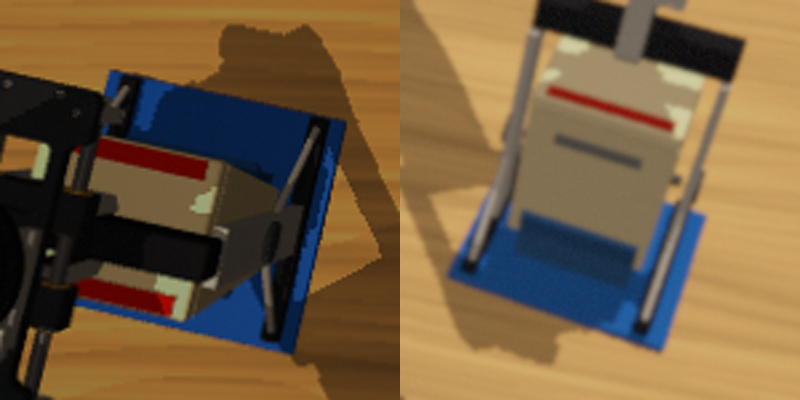

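The image shows the bin's lower end between the fences, leaning about 0.045 rad against the −x fence. That agrees with the frame being about 1 mm too far in +x, so I nudge it by −1 mm and lower gently.

```bash
python3 -m pendant '[[-0.05,0,-0.05,0,0.15,0,0],[-0.05,0,-0.1,0,0,0,0],[0,0,-0.1,0,0,0,0],[0,0,-0.1,0,0,0,0],[0,0,-0.08,0,0,0,0],[0,0,-0.05,0,0,0,0],[0,0,0,0,0,0,0]]'; python3 step.py .5
```

```text
time: 17.5
tool_pos: [0.4506, 0.2989, 0.2364]
ee_rot: [3.14, -0.0, 1.378]
wrist_force: [-1.8, -2.9, 0.3]
width: 0.0239
finger_force: 30.0
t 17.50 meas [(np.float64(0.0633), 513), (np.float64(0.0566), 121)] th 0.0738 v 0.0839 bias 0.0223 sd [0.0057 0.0215 0.0034] ph -0.06deg roll 0.02 yaw -11.05
O [0.4509 0.2989 0.0094] F [-1.8 -2.9  0.3] w 0.0239 | ADVISE tilt -6.88deg -> ax -1.32 ay -6.75 ; predicted th 0.062 v -0.075; x-axis 0.981,-0.192
```

Run:
```python
from look import *
import cv2
t=cv2.imread("pics/last_top.png"); s=cv2.imread("pics/last_scene.png")
a=cv2.resize(t[270:390,195:245],(250,600),interpolation=cv2.INTER_NEAREST); b=cv2.resize(s[215:315,395:505],(550,500),interpolation=cv2.INTER_NEAREST)
o=np.zeros((600,800,3),np.uint8); o[:,:250]=a; o[:500,250:]=b; cv2.imwrite("pics/z.png",o)
O=[.4509,.2989,-.1928]
for n in P: print(n,"rail outer bottom",proj(n,place(O,[[x,y,.0085] for y in(-.082,.082) for x in(.085,-.085)])).round(1).tolist(),"top",proj(n,place(O,[[x,y,.0205] for y in(-.082,.082,-.068) for x in(.085,-.085)])).round(1).tolist(),"plate",proj(n,place([.4509,.2989,-.1928],box(.09,.095,.008))).round(1).tolist())
```

```text
scene rail outer bottom [[403.8, 279.1], [427.0, 232.7], [479.1, 305.3], [496.1, 254.5]] top [[404.5, 275.3], [427.9, 229.0], [480.4, 301.4], [497.4, 250.7], [410.8, 277.4], [433.6, 230.7]] plate [[484.7, 309.3], [397.3, 278.8], [422.4, 230.0], [502.2, 255.1]]
top rail outer bottom [[232.8, 295.6], [213.9, 378.7], [155.8, 279.0], [135.8, 361.1]] top [[231.6, 295.6], [212.5, 379.7], [153.8, 278.8], [133.4, 361.9], [224.9, 294.1], [205.7, 378.2]] plate [[150.5, 275.3], [239.6, 294.5], [219.7, 382.5], [129.1, 362.1]]
```

View pics/z.png

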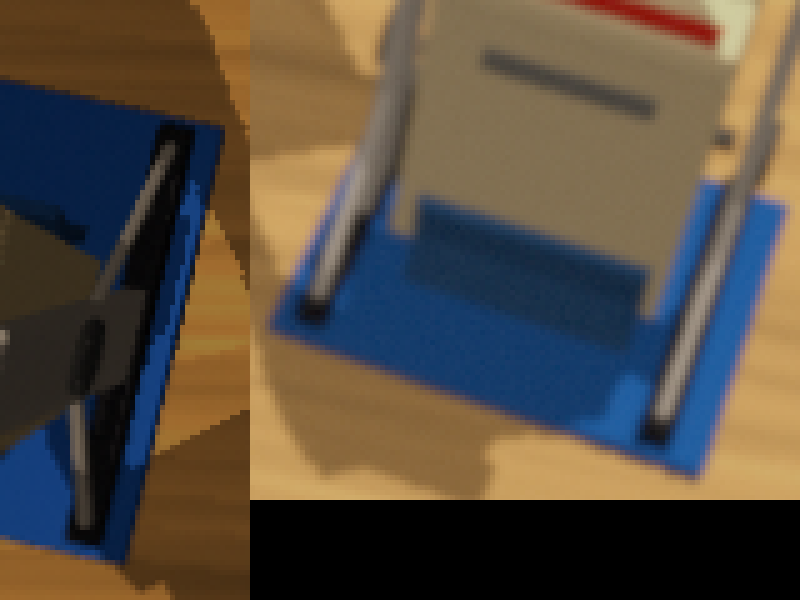

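```bash
python3 -m pendant '[[0,0,-0.05,0,0,0,0],[0,0,0,0,0,0,0],[0,0,-0.05,0,0,0,0],[0,0,0,0,0,0,0]]'; python3 step.py .5
```

```text
time: 18.0
tool_pos: [0.4506, 0.2988, 0.2364]
ee_rot: [3.14, -0.001, 1.378]
wrist_force: [-2.6, -3.8, 6.7]
width: 0.0238
finger_force: 30.0
t 18.00 meas [(np.float64(0.0612), 510), (np.float64(0.0557), 117)] th 0.0707 v 0.0654 bias 0.0260 sd [0.0056 0.0193 0.0034] ph -0.10deg roll 0.04 yaw -11.05
O [0.451  0.2989 0.0094] F [-2.6 -3.8  6.7] w 0.0238 | ADVISE tilt -5.66deg -> ax -1.08 ay -5.56 ; predicted th 0.060 v -0.064; x-axis 0.981,-0.192
```

```bash
python3 -m pendant '[[0,0,0.2,0,0,0,0],[0,0,0.2,0,0.1,0,0],[-0.1,0.05,0,0,0,0,0],[-0.1,0.04,0,0,0,0,0],[0,0,0,0,0,0,0],[0,0,0,0,0,0,0]]'; python3 step.py .5;python3 -m pendant '[[0,0,-0.1,0,0,0,0],[0,0,-0.1,0,0,0,0],[0,0,-0.07,0,0,0,0],[0,0,0,0,0,0,0],[0,0,0,0,0,0,0]]'; python3 step.py .5
```

```text
time: 18.7
tool_pos: [0.448, 0.3001, 0.237]
ee_rot: [-3.138, 0.001, 1.379]
wrist_force: [-0.4, 0.4, -8.6]
width: 0.0236
finger_force: 30.0
t 18.70 meas [(np.float64(-0.0255), 463), (np.float64(-0.0255), 93)] th -0.0297 v -0.1309 bias 0.0348 sd [0.0057 0.0207 0.0034] ph 0.20deg roll -0.08 yaw -11.01
O [0.4472 0.2999 0.01  ] F [-0.4  0.4 -8.6] w 0.0236 | ADVISE tilt 9.43deg -> ax 1.80 ay 9.25 ; predicted th -0.018 v 0.100; x-axis 0.982,-0.191
time: 19.3
tool_pos: [0.4484, 0.2999, 0.2365]
ee_rot: [-3.141, 0.0, 1.378]
wrist_force: [-3.5, -2.2, -0.7]
width: 0.024
finger_force: 30.0
t 19.30 meas [(np.float64(0.0085), 502), (np.float64(0.0055), 108)] th -0.0032 v -0.0425 bias 0.0272 sd [0.0056 0.02   0.0034] ph 0.06deg roll -0.00 yaw -11.03
O [0.4482 0.2999 0.0095] F [-3.5 -2.2 -0.7] w 0.0240 | ADVISE tilt 3.79deg -> ax 0.72 ay 3.72 ; predicted th 0.004 v 0.043; x-axis 0.982,-0.191
```

```bash
python3 -m pendant '[[0,0,-0.03,0,0,0,0],[0,0,0,0,0,0,0],[0,0,0,0,0,0,0]]'; python3 step.py .5; python3 -m pendant '[[0,0,0,0,0,0,0.1],[0,0,0,0,0,0,0.3],[0,0,0,0,0,0,0.5],[0,0,0,0,0,0,0.7],[0,0,0,0,0,0,0.9],[0,0,0,0,0,0,0.9],[0,0,0,0,0,0,0.9],[0,0,0,0,0,0,0.9]]'; python3 step.py .5
```

```text
time: 19.7
tool_pos: [0.4484, 0.2999, 0.2364]
ee_rot: [-3.141, 0.0, 1.378]
wrist_force: [-3.6, -3.0, 3.9]
width: 0.0238
finger_force: 30.0
t 19.70 meas [(np.float64(0.0231), 506), (np.float64(0.0192), 111)] th 0.0174 v 0.0036 bias 0.0242 sd [0.0055 0.0186 0.0034] ph 0.05deg roll -0.00 yaw -11.03
O [0.4482 0.2999 0.0094] F [-3.6 -3.   3.9] w 0.0238 | ADVISE tilt 0.35deg -> ax 0.07 ay 0.34 ; predicted th 0.021 v 0.007; x-axis 0.982,-0.191
time: 20.6
tool_pos: [0.4486, 0.3, 0.235]
ee_rot: [-3.14, 0.0, 1.378]
wrist_force: [-0.2, 0.2, -0.2]
width: 0.0726
finger_force: 0.0
t 20.60 meas [(np.float64(0.0143), 425), (np.float64(0.001), 105)] th 0.0103 v -0.0221 bias 0.0243 sd [0.0058 0.0223 0.0034] ph 0.10deg roll -0.03 yaw -11.03
O [0.4482 0.3    0.008 ] F [-0.2  0.2 -0.2] w 0.0726 | ADVISE tilt 1.78deg -> ax 0.34 ay 1.74 ; predicted th 0.013 v 0.021; x-axis 0.982,-0.191
```

Released with the bin upright. Next I raise straight up, clear, and check.

```bash
python3 -m pendant '[[0,0,0,0,0,0,1],[0,0,0,0,0,0,1],[0,0,0.6,0,0,0,1],[0,0,1.5,0,0,0,1],[0,0,2.5,0,0,0,1],[0,0,2.5,0,0,0,1],[0,0,2.5,0,0,0,1],[0,0,1,0,0,0,1]]'; python3 -m pendant '[[-1,-3,0,0,0,0,1],[-1,-4,0,0,0,0,1],[-1,-4,0,0,0,0,1],[-1,-4,0,0,0,0,1],[-1,-4,0,0,0,0,1],[-1,-3,0,0,0,0,1],[0,-2,0,0,0,0,1],[0,0,0,0,0,0,1]]'
python3 - <<'E'
from look import *
ims={n:imaging.snapshot(n) for n in P}
O=np.array([.4482,.3,.008]); R=Ro.from_euler("z",-.1925).as_matrix()
for n in P:
    uv,m=redpix(n,ims[n]); h=hits(n,uv,O,R,0); h=h[(abs(h)<.08).all(1)]
    for sg in(1,-1):
        q=h[h[:,0]*sg>0]
        if len(q): print(n,sg,len(q),q.mean(0).round(4),q.min(0).round(4),q.max(0).round(4))
    cv2.imwrite(f"pics/f{n}.png",ims[n][:,:,::-1])
a=cv2.resize(ims["top"][250:400,100:260],(427,400),interpolation=2); b=cv2.resize(ims["scene"][150:330,375:535],(356,400),interpolation=2)
cv2.imwrite("pics/fin.png",np.hstack([a,b])[:,:,::-1])
E
```

```text
time: 21.5
tool_pos: [0.4492, 0.3004, 0.3456]
ee_rot: [3.138, -0.004, 1.378]
wrist_force: [0.4, 1.4, 0.5]
width: 0.094
finger_force: 0.0
time: 22.3
tool_pos: [0.3883, 0.0583, 0.3415]
ee_rot: [-3.141, 0.001, 1.374]
wrist_force: [0.3, 0.1, 0.4]
width: 0.094
finger_force: 0.0
scene 1 93 [ 0.0394 -0.0004] [ 0.0363 -0.0478] [0.0425 0.0449]
top 1 418 [ 0.0412 -0.0025] [ 0.0351 -0.0517] [0.047  0.0478]
top -1 415 [-0.0427 -0.0026] [-0.0484 -0.0522] [-0.0368  0.0472]
```

View pics/fin.png

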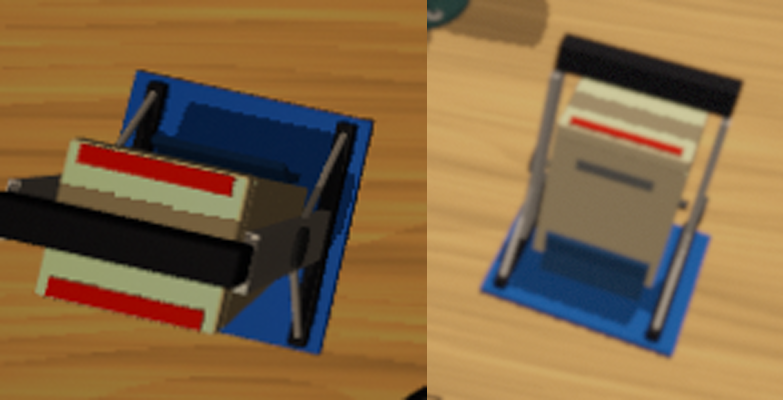

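The frame stands square on the blue plate with the bin upright between the fences. In the top crop the rails run at (150,100) and (325,230), inside the plate edges, with an even margin front and back. The arm is clear.

```bash
python3 -c "
from bench import robot
print(robot.close_job())"
```

```text
the job is handed in; nothing more can be done
None
```

The frame is standing square on the blue foot with the bin upright between the fences. It was held over the foot for more than three seconds before set-down, then released, and the job was handed in at about 22 s; the bin leaned briefly to about 0.075 rad as it entered the fences, which I corrected by re-seating the frame about 3 mm towards −x.

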